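Take the spent bayonet water filter out of the coffee bar's filter station

ROBOT

A 6-joint arm with a two-finger parallel gripper is mounted at the origin on the work surface. World frame = base frame: x ahead of the robot, y to its left, z up, the work surface at z = 0. Lengths are in m, angles in degrees, forces in N, time in s.
With the tool pointing down it reaches from about 0.25 to 0.725 m from the base axis. Payload 4 kg.
Tool frame: the origin (TCP) lies on the centre line of the jaws, within the pads' length; the fingertips stand 19 mm ahead of it and the grasp point (between the pads) is the TCP; x points along the fingers, y is the direction in which the jaws open and shut, and the axes are right-handed (so a half turn about x gives the same grasp; the last joint's range is limited). The gripper opens to 85 mm and grips with 20 to 120 N. Pads are 22 mm wide; open, the fingers measure 114 mm over their backs; the gripper's body (76 mm by 85 mm) begins 54 mm behind the grasp point. The pads swing forward as they close: fully open they stand 13 mm farther back than shut.
Start: joints at [-63.369, 13.785, 0.286, 76.501, 0, 90], TCP at [0.224, -0.447, 0.25] pointing down, gripper open.
Joint ranges: [-155.79, 155.79], [-60.16, 107.12], [-62.33, 73.08], [-114, 123.19], [-81.49, 82.49], [-180, 180]. Speed limits (degrees/s): [159.86, 159.86, 180, 180, 180, 180].

INTERFACE

Orientations are given as [roll, pitch, yaw] about the fixed x, y, z axes, in that order (R = Rz(yaw) Ry(pitch) Rx(roll)).
In Python, from rig import env, cams gives the robot as it stands.
- The arm moves only by the tool apply_moves, never from a script. Its argument "series" is one flat list of numbers, 6 for each row, row after row: the shift along the tool's x, y, z in m, then the turn, a rotation vector about the tool's x, y, z in rad. A call has 1 to 5 rows; each row is the pose to reach, as a shift and turn from the pose commanded when the call began, along the tool's axes at that moment; what a row does not reach only later rows make up. A row lasts 1/10 s, in which the tool goes at most 50 mm and 8.59 degrees, less where a joint would pass 70% of its speed; a pose out of reach is approached as far as the arm can. A call with a gripper value outside its range is refused whole. "hand" is the opening, from -1 (shut) to 1 (fully open), so that 0 is half open, set as the call begins (left out, the last holds). The fingers move at their own pace and stop on an object; "squeeze" is the grip in N (left out, the last holds). Time passes only in rows, so rows that repeat a pose let the fingers close. It gives the time, the measured TCP pose, the force and the opening at its end, in the units of the state.
- env.sense(): the state, without advancing time (a new reading comes with each control period).
- cams.snapshot(name): name is "scene" or "top" or "wrist"; returns (picture, depth): 384x512x3 uint8, blue, green, red; 384x512 float32, m along the optical axis (not along the pixel's ray), 0 where there is no reading.
- cams.camera_model(name): a dict with "intrinsics" (3x3 intrinsics, pixels), "origin" and "rotation" of the camera in the world. Camera axes: x right, y down, z forward; pixel columns grow to the right and rows downward; lengths in m; the calibration is good to about 2 mm. The wrist camera is an equidistant fisheye: a pixel r from the principal point sees the ray r / f radians off the axis. A picture is of the moment at which its call begins: read the wrist's pose just before it. camera_model takes no time and is no camera call; for the wrist camera it gives the pose at the moment of the call.
- env.close_job(): hands the job in, once; it reports no verdict.
The state is a dict: "t": time; "joint_pos": joint angles; "joint_vel": joint speeds; "tau": joint torques, N m; "ee_pos": TCP position; "eef_rot": TCP orientation; "force": force on the tool from outside, world axes, zero at the start; "torque": the same for the moment, N m; "finger_gap": opening from 0.0 (shut) to 1.0 (fully open).
Only numpy, scipy, OpenCV 4.12 (cv2) and the standard library are available. Lean on these libraries where they do the work, as an engineer would, in place of code of your own. Each camera call takes 0.05 s, during which the arm holds its last target. There are 200 camera calls.

TASK

The water-filter cartridge with the orange handle is spent: turn it anticlockwise (seen from above) until its bayonet is free, lift it straight up out of the white two-well filter station, and set it down upright in the middle of the black rubber mat. Do not drop it, and leave the blue-handled cartridge locked in its well.

Things in the scene. Friction and masses are not known exactly. Their poses are not given: they have to be found in the camera images.
- spent_grip (a point): Grip point of the orange-handled cartridge (loose, 0.18 kg, 86 mm tall, round, 48 mm across) in one well. Handle: a bar on top, 44 mm long (point's x), 16 thick (y), 40 tall. Point on the axis, 16 mm below the bar's top, 24 above the round cap, 70 above the flat underside. Two bayonet lugs along x and -x, 34 mm from the axis, 29 mm above the underside. White stripe on top: -x end.
- good_grip (a point): Grip point of the good filter cartridge, in the other well: the same shape with a blue handle and cap. It stays locked.
- station: Fixed white block 120 (x) x 250 (y) x 50 mm, origin under its centre. Wells at y = -64, 64 mm, floor 8 mm up, steel lip over the lugs. A cartridge is locked with its x along the station's x (stripe at red dot). Turned anticlockwise from above it is free at 42 to 70 degrees, where a stop ends the turn (green dot: 60); it turns easily. Raised 45 mm it is clear of the well.
- mat: Fixed black rubber mat, 160 mm (x) by 200 mm (y), 6 mm thick, origin at the centre of its underside. A cartridge standing on it has its grip point 76 mm above the mat's origin.
Not all that is in view belongs to the job. Of the things that look like the part that bears good_grip, the middle-sized one is meant.

How it is judged:
By the outcome, as a careful person would: the job done as asked, in the order asked, and still so for the second after the job is handed in, with the robot touching nothing.
It also fails if it takes over 42 s, if anything falls off the work surface, if the arm or the gripper's body presses on something with over 40 N, if the wrist force passes 120 N, or if a joint passes its speed limit or range.

## Working session

There is one attempt and no reset: what is moved stays moved. The work goes in short steps, Python scripts to look and compute and a tool call to move; the robot and the scene stay as the last step left them, time stands still between calls to the robot, and variables do not carry over. Pictures are saved under pics/ and viewed, about 8 in all and at most 12, crops included, and the job is handed in when it is done.

Besides the shell and the picture viewer there is one more tool, called after ">>>" as name(argument=value, ...) on one line, values as JSON. apply_moves: Moves the arm, as the interface text tells. Its arguments: {"type":"object","properties":{"series":{"type":"array"},"hand":{"type":"number"},"squeeze":{"type":"number"}},"required":["series"]}

```bash
mkdir -p pics; ls
cat > h.py <<'E'
import numpy as np, cv2
from rig import env, cams
def snap(n):
    m=cams.camera_model(n); p,d=cams.snapshot(n); np.savez('%s.npz'%n,p=p,d=d,K=m['intrinsics'],o=m['origin'],R=m['rotation']); return p,d,m
def cloud(n):
    z=np.load('%s.npz'%n); d=z['d'];K=z['K'];v,u=np.mgrid[:d.shape[0],:d.shape[1]]
    c=np.stack([(u-K[0,2])/K[0,0]*d,(v-K[1,2])/K[1,1]*d,d],-1)
    return z['p'],d,c@z['R'].T+z['o']
E
python3 - <<'E'
from h import *
a=snap('top')[0];b=snap('scene')[0]
cv2.imwrite('pics/top.png',cv2.resize(a,(800,600)));cv2.imwrite('pics/scene.png',cv2.resize(b,(800,600)))
s=env.sense();print({k:np.round(v,3) for k,v in s.items()})
for n in('top','scene','wrist'):print(n,cams.camera_model(n))
E
```

```text
pics
{'t': np.float64(0.1), 'joint_pos': array([-63.368,  13.828,   0.222,  76.504,   0.   ,  90.001]), 'joint_vel': array([ 0.013,  0.009,  0.192,  0.018, -0.049,  0.067]), 'tau': array([-1.0000e-03, -3.7314e+01,  2.5301e+01,  1.1000e-02, -0.0000e+00,
       -0.0000e+00]), 'ee_pos': array([ 0.224, -0.446,  0.25 ]), 'eef_rot': array([-90.113,  89.89 , 116.517]), 'force': array([ 0.158, -0.221, -0.433]), 'torque': array([-0.008,  0.007,  0.001]), 'finger_gap': np.float64(0.998)}
top {'intrinsics': array([[401.26983816,   0.        , 254.9132329 ],
       [  0.        , 401.26983816, 191.65669954],
       [  0.        ,   0.        ,   1.        ]]), 'origin': array([ 0.44187874, -0.03019258,  0.84584493]), 'rotation': array([-172.74294835,    2.51143371,  -90.63565879])}
scene {'intrinsics': array([[415.02085337,   0.        , 258.27991127],
       [  0.        , 415.02085337, 191.20458322],
       [  0.        ,   0.        ,   1.        ]]), 'origin': array([0.91843201, 0.19759398, 0.66869056]), 'rotation': array([-1.44729590e+02, -7.67272808e-02,  1.18157342e+02])}
wrist {'intrinsics': array([[297.31863964,   0.        , 254.91065699],
       [  0.        , 297.31863964, 189.01838108],
       [  0.        ,   0.        ,   1.        ]]), 'origin': array([ 0.28807526, -0.41492412,  0.37360689]), 'rotation': array([ 1.63556585e+02,  1.32893337e-01, -6.34436466e+01])}
```

View pics/top.png

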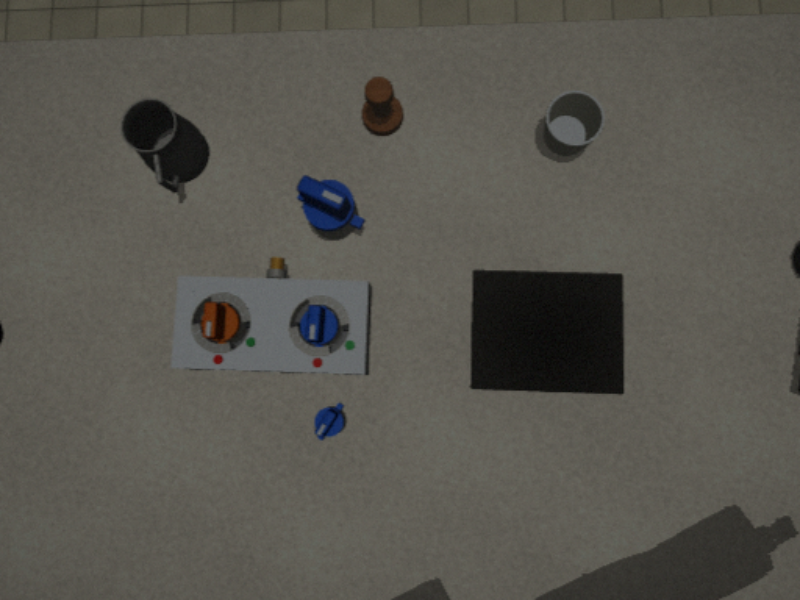

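View pics/scene.png

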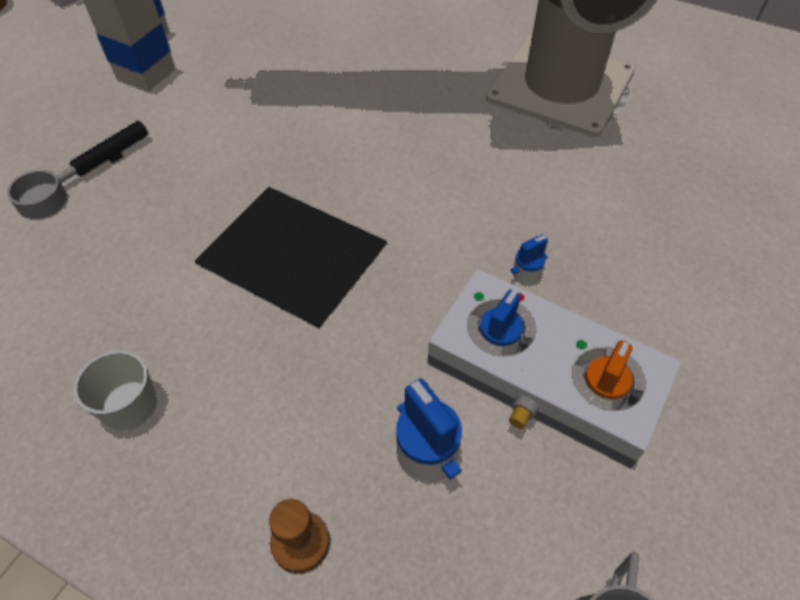

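The top view shows an orange handle at (221,322) in the left well and a blue one at (319,326) in the right well. The red dots are at (218,359) and (317,363), and the mat is around (547,331).

Things that could be mistaken for the targets:
- **Orange:** the orange knob on the station side (277,265) and the brown tamper (380,100). Only (221,322) is a handle in a well.
- **Blue:** a small one at (330,420), a large one at (328,205) and the middle-sized one in the well at (319,326). The one in the well is good_grip.

Next I'll measure these and take one close crop.

```bash
sed -i "s/return p,d,c@z\['R'\]/return p,d,c@z['R']/; s/z=np.load(\(.*\)); d=z/z=dict(np.load(\1)); d=z/" h.py
python3 - <<'E'
s=open('h.py').read()
s=s.replace("    return z['p'],d,c@z['R'].T+z['o']","    return z['p'],d,c@Rm(z['R']).T+z['o']").replace("def snap","from scipy.spatial.transform import Rotation as Ro\ndef Rm(e): return Ro.from_euler('xyz',e,degrees=True).as_matrix()\ndef snap",1)
s+='''
def rep(name,P,zlo,zhi):
    P=P[(P[:,2]>zlo)&(P[:,2]<zhi)]
    r=cv2.minAreaRect((P[:,:2]*1000).astype(np.float32))
    print(name,len(P),'mean',P.mean(0).round(4),'z95',np.percentile(P[:,2],[5,50,95]).round(4),'rect',np.round(r[0],1),np.round(r[1],1),round(r[2],1))
    return P
'''
open('h.py','w').write(s)
E
cat > m.py <<'E'
from h import *
for n in ('top','scene'):
    p,d,W=cloud(n); hsv=cv2.cvtColor(p,cv2.COLOR_BGR2HSV).astype(int); H,S,V=hsv[...,0],hsv[...,1],hsv[...,2]
    ok=d>0; x,y,z=W[...,0],W[...,1],W[...,2]
    print(n,'table z',np.median(z[ok&(abs(z)<.02)&(V>70)]))
    reg=ok&(x>.33)&(x<.53)&(y>.04)&(y<.36)
    white=reg&(z>.035)&(z<.06)&(S<40)&(V>100); rep('station',W[white],.04,.06)
    for nm,m in (('orange',(H<18)&(S>140)),('blue',(H>105)&(H<130)&(S>120))):
        t=ok&m&(x>.36)&(x<.47)&(y>0.04)&(y<.34)
        rep(nm+' all',W[t],.03,.2)
        zt=np.percentile(W[t][:,2],98); rep(nm+' toponly',W[t],zt-.012,zt+.02)
        c=W[t&(z>zt-.012)].mean(0); st=ok&(S<60)&(V>110)&(z>.07)&(np.hypot(x-c[0],y-c[1])<.04)
        if st.sum(): rep(nm+' stripe',W[st],.05,.2)
    mat=ok&(V<40)&(abs(z-.006)<.012)&(y<-.02)&(y>-.35)&(x>.3)&(x<.6); rep('mat',W[mat],-.01,.02)
    for nm,m in(('red',((H<8)|(H>172))&(S>150)&(z<.06)&(z>.04)&(x<.4)),('green',(H>50)&(H<80)&(S>120)&(z<.06)&(z>.04))):
        k,L,st,ce=cv2.connectedComponentsWithStats((m&ok).astype(np.uint8))
        for i in range(1,k):
            if st[i,4]>3: print(nm,st[i,4],W[L==i].mean(0).round(4))
    if n=='scene': cv2.imwrite('pics/crop.png',cv2.resize(p[150:310,240:450],None,fx=3.7,fy=3.7,interpolation=cv2.INTER_CUBIC))
E
python3 m.py
```

```text
top table z -1.3943534889537812e-05
station 2567 mean [0.4848 0.1703 0.05  ] z95 [0.0478 0.05   0.0522] rect [492.2 172.4] [249.5  77.8] 89.4
orange all 28 mean [0.4656 0.1444 0.0515] z95 [0.0499 0.0511 0.0536] rect [465.6 172.1] [137.3   8. ] 89.1
orange toponly 28 mean [0.4656 0.1444 0.0515] z95 [0.0499 0.0511 0.0536] rect [465.6 172.1] [137.3   8. ] 89.1
blue all 244 mean [0.3914 0.093  0.0476] z95 [0.0338 0.0373 0.0672] rect [390.2  95.1] [34.  33.7] 89.0
blue toponly 91 mean [0.3933 0.0938 0.0655] z95 [0.0603 0.0658 0.0682] rect [390.7  96.1] [12.4 32.9] 58.1
mat 7302 mean [ 0.5034 -0.1919  0.006 ] z95 [0.0036 0.006  0.0084] rect [ 504.8 -192.4] [201.2 159.4] 87.4
green 20 [0.4925 0.1946 0.0515]
green 19 [0.4871 0.0667 0.0512]
scene table z 9.078123891392842e-06
station 3324 mean [0.4888 0.1784 0.0499] z95 [0.0481 0.0499 0.0517] rect [455.  172.2] [252.  150.1] 89.8
orange all 3 mean [0.4651 0.1128 0.051 ] z95 [0.0503 0.0508 0.0519] rect [465.3 113. ] [3.6 0.2] 24.9
orange toponly 3 mean [0.4651 0.1128 0.051 ] z95 [0.0503 0.0508 0.0519] rect [465.3 113. ] [3.6 0.2] 24.9
orange stripe 19 mean [0.4995 0.1077 0.0945] z95 [0.0933 0.0948 0.0955] rect [499.  107.7] [ 5.7 10.8] 79.2
blue all 298 mean [0.3983 0.0981 0.0487] z95 [0.034  0.047  0.0666] rect [397.   97.6] [26.6 35.1] 14.4
blue toponly 107 mean [0.3975 0.0963 0.0634] z95 [0.0566 0.0649 0.067 ] rect [393.6  96.2] [12.9 31.1] 60.1
mat 5665 mean [ 0.5106 -0.1864  0.006 ] z95 [0.0041 0.006  0.0079] rect [ 506.7 -189.3] [198.6 158.9] 87.4
green 19 [0.4875 0.0669 0.0507]
green 24 [0.4941 0.1945 0.0513]
```

View pics/crop.png

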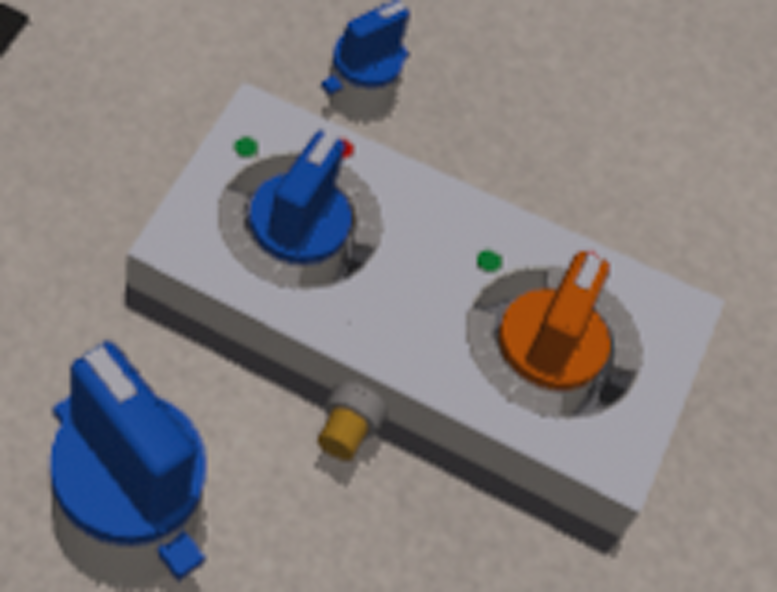

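The crop confirms it: the orange cartridge is in the right-hand well with its stripe towards the station's red-dot side, and the middle-sized blue one is locked in the other well. My search window was off in x, since the station is near x = 0.52, so I'll fix that.

```bash
sed -i 's/(x>.33)&(x<.53)/(x>.44)\&(x<.62)/; s/(x>.36)&(x<.47)&(y>0.04)&(y<.34)/(x>.475)\&(x<.57)\&(y>.04)\&(y<.34)/; s/&(x<.4)),/\&(x<.6)),/; s/S<60)&(V>110)&(z>.07)/S<70)\&(V>90)\&(z>.08)/' m.py; sed -i '/crop.png/d' m.py; python3 m.py
```

```text
top table z -1.3943534889537812e-05
station 4573 mean [0.5162 0.1708 0.05  ] z95 [0.0478 0.05   0.0522] rect [515.5 171.7] [250.1 119.9] 87.5
orange all 475 mean [0.5177 0.2274 0.0705] z95 [0.0476 0.0671 0.095 ] rect [517.7 232.2] [43.8 45. ] 45.4
orange toponly 169 mean [0.5206 0.2324 0.0926] z95 [0.0863 0.0932 0.0959] rect [518.4 233.8] [16.4 42.4] 88.8
orange stripe 22 mean [0.5071 0.2346 0.0952] z95 [0.0937 0.095  0.0983] rect [506.7 233.8] [15.5  5.7] 1.8
blue all 448 mean [0.5115 0.1027 0.0697] z95 [0.0497 0.0561 0.0947] rect [512.4 106.6] [46.8 46.4] 44.6
blue toponly 166 mean [0.5143 0.1057 0.0928] z95 [0.0873 0.0935 0.0954] rect [512.3 106.9] [16.1 43.2] 84.9
blue stripe 26 mean [0.5007 0.1077 0.0949] z95 [0.0931 0.095  0.0969] rect [501.1 107.7] [15.2  4.5] 0.7
mat 7302 mean [ 0.5034 -0.1919  0.006 ] z95 [0.0036 0.006  0.0084] rect [ 504.8 -192.4] [201.2 159.4] 87.4
red 22 [0.4703 0.2361 0.0514]
red 21 [0.4649 0.1078 0.0516]
green 20 [0.4925 0.1946 0.0515]
green 19 [0.4871 0.0667 0.0512]
scene table z 9.078123891392842e-06
station 6650 mean [0.5229 0.1781 0.0498] z95 [0.048
[... 196 characters left out ...]
343 0.0925] z95 [0.0866 0.0932 0.0952] rect [522.1 234.8] [15.6 42.1] 87.8
orange stripe 37 mean [0.5084 0.2354 0.0945] z95 [0.0926 0.0946 0.096 ] rect [508.5 237.6] [11.  18.7] 85.2
blue all 605 mean [0.5213 0.1093 0.0694] z95 [0.0518 0.0598 0.0945] rect [509.5 107.4] [46.8 57.6] 87.8
blue toponly 197 mean [0.521  0.1079 0.0923] z95 [0.0858 0.0934 0.0953] rect [515.8 107.3] [16.1 41.7] 85.7
blue stripe 30 mean [0.5019 0.1078 0.0938] z95 [0.0926 0.0942 0.0954] rect [501.4 108. ] [ 8.8 18.9] 61.7
mat 5665 mean [ 0.5106 -0.1864  0.006 ] z95 [0.0041 0.006  0.0079] rect [ 506.7 -189.3] [198.6 158.9] 87.4
red 6 [0.4656 0.1119 0.0515]
green 19 [0.4875 0.0669 0.0507]
green 24 [0.4941 0.1945 0.0513]
```

```bash
cat > g.py <<'E'
from h import *
def tgt(yaw): # tool x down, tool y at world yaw
    a=np.radians(yaw); y=np.array([np.cos(a),np.sin(a),0]); x=np.array([0,0,-1.]); return np.stack([x,y,np.cross(x,y)],1)
def go(p,yaw):
    s=env.sense(); R=Rm(s['eef_rot']); dp=R.T@(np.array(p)-s['ee_pos']); rv=Ro.from_matrix(R.T@tgt(yaw)).as_rotvec()
    print('yaw now',np.degrees(np.arctan2(R[1,1],R[0,1])).round(2),'t',s['t'],'shift',dp.round(4),'rv',rv.round(4),'deg',np.degrees(rv).round(1),'F',s['force'].round(1),'j',s['joint_pos'].round(1),'gap',round(float(s['finger_gap']),3))
E
python3 - <<'E'
from g import *
print(Rm(env.sense()['eef_rot']).round(3))
go([.519,.2345,.2],87.5); go([.519,.2345,.2],-92.5)
E
```

```text
[[-0.001  0.448 -0.894]
 [ 0.002 -0.894 -0.448]
 [-1.    -0.002 -0.   ]]
yaw now -63.37 t 0.1 shift [ 0.0504 -0.4764 -0.569 ] rv [-2.6332e+00 -2.5000e-03  7.0000e-04] deg [-1.509e+02 -1.000e-01  0.000e+00] F [ 0.2 -0.2 -0.4] j [-63.4  13.8   0.2  76.5   0.   90. ] gap 0.998
yaw now -63.37 t 0.1 shift [ 0.0504 -0.4764 -0.569 ] rv [5.084e-01 5.000e-04 1.900e-03] deg [29.1  0.   0.1] F [ 0.2 -0.2 -0.4] j [-63.4  13.8   0.2  76.5   0.   90. ] gap 0.998
```

>>> apply_moves(series=[0, -0.02, -0.024, -0.13, 0, 0, 0.005, -0.047, -0.056, -0.27, 0, 0, 0.01, -0.074, -0.088, -0.41, 0, 0, 0.013, -0.101, -0.12, -0.55, 0, 0, 0.015, -0.128, -0.152, -0.69, 0, 0], hand=1, squeeze=60)

```text
t: 0.6
ee_pos: [0.3025, -0.2626, 0.2347]
eef_rot: [-116.3, 89.9, 130.2]
force: [0.8, -0.1, -0.2]
finger_gap: 1.001
```

```bash
python3 -c "
from g import *
go([.519,.2345,.2],87.5)"
```

```text
yaw now -23.55 t 0.6 shift [ 3.490e-02 -2.000e-04 -5.422e-01] rv [-1.9382e+00 -1.3000e-03  2.0000e-04] deg [-1.11e+02 -1.00e-01  0.00e+00] F [ 0.8 -0.1 -0.2] j [-41.    3.  -14.9  72.2   0.   72.6] gap 1.001
```

>>> apply_moves(series=[0.0, 0, -0.04, -0.14, 0, 0, 0.0, 0, -0.08, -0.28, 0, 0, 0.0, 0, -0.12, -0.42, 0, 0, 0.0, 0, -0.16, -0.56, 0, 0, 0.0, 0, -0.2, -0.7, 0, 0])

```text
t: 1.1
ee_pos: [0.3835, -0.0798, 0.2351]
eef_rot: [-107.6, 90.0, 179.0]
force: [1.6, -0.1, -0.3]
finger_gap: 1.001
```

```bash
python3 -c "
from g import *
go([.519,.2345,.2],87.5)"
```

```text
yaw now 16.6 t 1.1 shift [ 0.0351  0.2196 -0.2625] rv [-1.2375e+00 -3.0000e-04  2.0000e-04] deg [-70.9  -0.    0. ] F [ 1.6 -0.1 -0.3] j [-11.8   2.  -15.9  72.1  -0.   61.6] gap 1.001
```

>>> apply_moves(series=[0.0, 0.025, -0.03, -0.14, 0, 0, 0.0, 0.05, -0.06, -0.28, 0, 0, 0.01, 0.075, -0.09, -0.42, 0, 0, 0.015, 0.1, -0.12, -0.56, 0, 0, 0.02, 0.125, -0.15, -0.7, 0, 0])

```text
t: 1.6
ee_pos: [0.4614, 0.0991, 0.2146]
eef_rot: [-125.5, 89.9, -158.8]
force: [1.2, -0.7, 0.8]
finger_gap: 0.998
```

```bash
python3 -c "
from g import *
go([.519,.2345,.19],87.5)"
```

```text
yaw now 56.73 t 1.6 shift [ 0.0245  0.1448 -0.0261] rv [-0.5371 -0.0007  0.0006] deg [-30.8  -0.    0. ] F [ 1.2 -0.7  0.8] j [12.1 11.8 -7.7 70.6 -0.  45.4] gap 0.998
```

>>> apply_moves(series=[0.005, 0.036, -0.0065, -0.13, 0, 0, 0.01, 0.072, -0.013, -0.27, 0, 0, 0.015, 0.108, -0.02, -0.4, 0, 0, 0.0245, 0.1448, -0.0261, -0.5371, 0, 0, 0.0245, 0.1448, -0.0261, -0.5371, 0, 0])

```text
t: 2.1
ee_pos: [0.5201, 0.2361, 0.1881]
eef_rot: [-179.7, 89.9, 177.8]
force: [-0.0, -0.3, 0.1]
finger_gap: 0.999
```

```bash
cat > w.py <<'E'
from g import *
import sys
p,d,m=snap('wrist'); K=m['intrinsics']; R=Rm(m['rotation'])
v,u=np.mgrid[:384,:512]; a=(u-K[0,2]);b=(v-K[1,2]); r=np.hypot(a,b); th=r/K[0,0]
z=d; rad=d*np.tan(th); r[r==0]=1
W=np.stack([a/r*rad,b/r*rad,z],-1)@R.T+m['origin']
hsv=cv2.cvtColor(p,cv2.COLOR_BGR2HSV).astype(int)
t=(hsv[...,0]<18)&(hsv[...,1]>140)&(d>0)&(np.hypot(W[...,0]-.519,W[...,1]-.2345)<.05)
rep('or',W[t],.03,.2); 
st=(d>0)&(np.hypot(W[...,0]-.519,W[...,1]-.2345)<.04)&(W[...,2]>.086)&(W[...,2]<.105)
rep('bartop',W[st],.05,.2)
cv2.imwrite('pics/%s.png'%sys.argv[1],cv2.resize(p,(768,576)))
go([.519,.2345,.078],87.5)
E
python3 w.py w1
```

```text
or 2288 mean [0.5142 0.2348 0.0696] z95 [0.0519 0.0553 0.0951] rect [507.3 230.8] [71.1 47.3] 17.6
bartop 1084 mean [0.5169 0.2345 0.0942] z95 [0.0919 0.0944 0.0958] rect [518.4 234.2] [15.5 42.7] 87.7
yaw now 87.28 t 2.15 shift [ 1.107e-01  6.000e-04 -1.000e-04] rv [-0.0038 -0.0029  0.0015] deg [-0.2 -0.2  0.1] F [-0.7  0.2 -0. ] j [24.3 23.6  4.9 71.5 -0.  27. ] gap 0.999
```

View pics/w1.png

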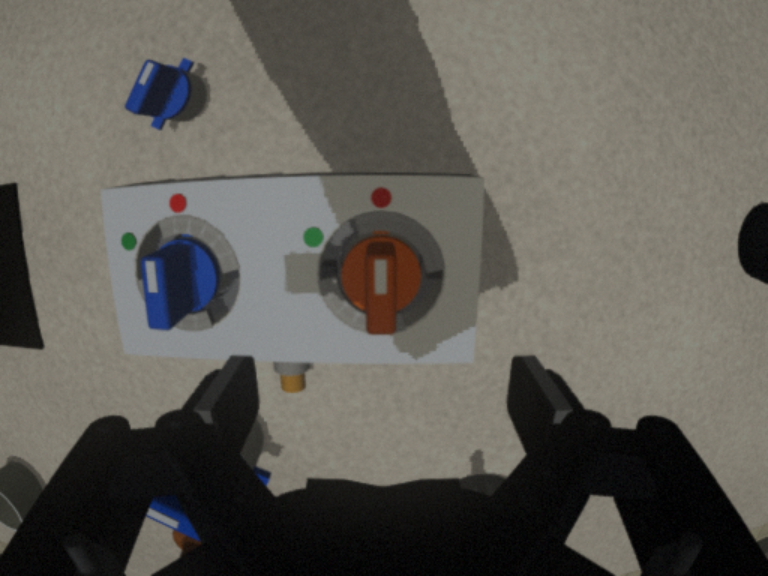

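The wrist view shows the orange handle at (381,290), aligned and centred between the jaws. The measured bar centre is (0.5184, 0.2342) with its top at z = 0.0944, against 0.094 expected. Descending now.

>>> apply_moves(series=[0.03, 0, 0, 0, 0, 0, 0.06, 0, 0, 0, 0, 0, 0.085, 0, 0, 0, 0, 0, 0.1, 0, 0, 0, 0, 0, 0.11, 0, 0, 0, 0, 0])

```text
t: 2.65
ee_pos: [0.5186, 0.2309, 0.0795]
eef_rot: [-148.0, 89.8, -150.9]
force: [-0.2, -0.2, -1.4]
finger_gap: 0.999
```

>>> apply_moves(series=[0, 0, 0, 0, 0, 0, 0, 0, 0, 0, 0, 0, 0, 0, 0, 0, 0, 0, 0, 0, 0, 0, 0, 0, 0, 0, 0, 0, 0, 0], hand=-1, squeeze=60)

```text
t: 3.15
ee_pos: [0.5203, 0.2329, 0.0816]
eef_rot: [28.0, 89.9, 25.2]
force: [-0.4, -1.6, -0.0]
finger_gap: 0.176
```

```bash
python3 -c "
from g import *
go([.5185,.2344,.078],87.5)"
```

```text
yaw now 87.16 t 3.15 shift [ 0.0036  0.0014 -0.0019] rv [-0.006   0.0014 -0.0008] deg [-0.3  0.1 -0. ] F [-0.4 -1.6 -0. ] j [24.1 28.7 -4.3 57.   0.  27. ] gap 0.176
```

Gripped: gap 0.176 is about 15 mm, against a 16 mm bar, and forces are low. Turning anticlockwise, which is negative about tool x.

>>> apply_moves(series=[0, 0, 0, -0.1, 0, 0, 0, 0, 0, -0.2, 0, 0, 0, 0, 0, -0.3, 0, 0, 0, 0, 0, -0.4, 0, 0, 0, 0, 0, -0.5, 0, 0])

```text
t: 3.65
ee_pos: [0.5195, 0.2326, 0.0814]
eef_rot: [159.5, 90.0, -174.5]
force: [-1.5, -0.1, 2.0]
finger_gap: 0.177
```

```bash
python3 -c "
from g import *
go([.5185,.2344,.08],144.5);print(env.sense()['torque'])"
```

```text
yaw now 116.04 t 3.65 shift [ 0.0014  0.0021 -0.0002] rv [-4.967e-01 -2.000e-04 -1.000e-04] deg [-28.5  -0.   -0. ] F [-1.5 -0.1  2. ] j [24.1 28.7 -4.3 57.   0.  -1.9] gap 0.177
[-0.0878155   0.35081912 -0.00286761]
```

>>> apply_moves(series=[0, 0, 0, -0.1, 0, 0, 0, 0, 0, -0.2, 0, 0, 0, 0, 0, -0.3, 0, 0, 0, 0, 0, -0.4, 0, 0, 0, 0, 0, -0.49, 0, 0])

```text
t: 4.15
ee_pos: [0.5194, 0.233, 0.0814]
eef_rot: [74.5, 89.9, 128.6]
force: [-1.6, -0.1, 1.5]
finger_gap: 0.173
```

```bash
python3 -c "
from g import *
go([.5185,.2344,.08],144.5);print(env.sense()['torque'])
p=snap('scene')[0];cv2.imwrite('pics/s2.png',cv2.resize(p[150:310,240:450],None,fx=3.7,fy=3.7,interpolation=cv2.INTER_CUBIC))"
```

```text
yaw now 144.11 t 4.15 shift [0.0014 0.0016 0.0006] rv [-0.0068  0.0003 -0.001 ] deg [-0.4  0.  -0.1] F [-1.6 -0.1  1.5] j [ 24.1  28.7  -4.3  57.    0.1 -30. ] gap 0.173
[ 0.14633849  0.52168806 -0.10402524]
```

View pics/s2.png

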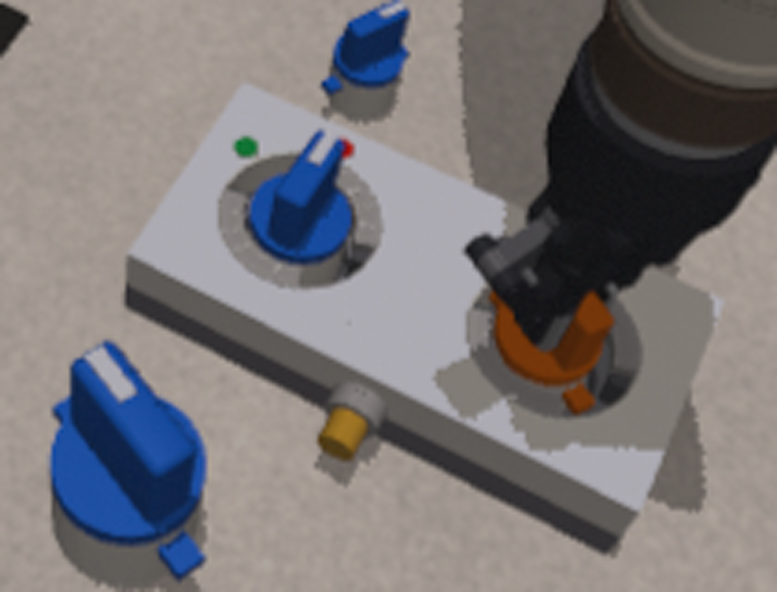

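The picture shows the orange handle turned by about 57°, with a lug now visible in the slot at (578,398). The blue cartridge is unmoved. I'll lift gently and watch the force.

>>> apply_moves(series=[-0.004, 0, 0, 0, 0, 0, -0.008, 0, 0, 0, 0, 0, -0.014, 0, 0, 0, 0, 0, -0.02, 0, 0, 0, 0, 0, -0.026, 0, 0, 0, 0, 0])

```text
t: 4.7
ee_pos: [0.5198, 0.2327, 0.1074]
eef_rot: [44.7, 90.0, 98.5]
force: [0.5, 1.4, -2.3]
finger_gap: 0.175
```

>>> apply_moves(series=[-0.015, 0, 0, 0, 0, 0, -0.035, 0, 0, 0, 0, 0, -0.06, 0, 0, 0, 0, 0, -0.085, 0, 0, 0, 0, 0, -0.1, 0, 0, 0, 0, 0])

```text
t: 5.2
ee_pos: [0.5208, 0.2324, 0.2097]
eef_rot: [-49.0, 89.8, 4.8]
force: [0.4, 0.4, -1.3]
finger_gap: 0.177
```

```bash
python3 -c "
from g import *
go([.5055,-.191,.18],144.5)
p=snap('scene')[0];cv2.imwrite('pics/s3.png',cv2.resize(p,(800,600)))"
```

```text
yaw now 143.83 t 5.2 shift [ 0.0295 -0.2374 -0.3508] rv [-0.0116  0.0023  0.0027] deg [-0.7  0.1  0.2] F [ 0.4  0.4 -1.3] j [ 24.1  22.7   6.7  73.8  -0.1 -29.8] gap 0.177
```

View pics/s3.png

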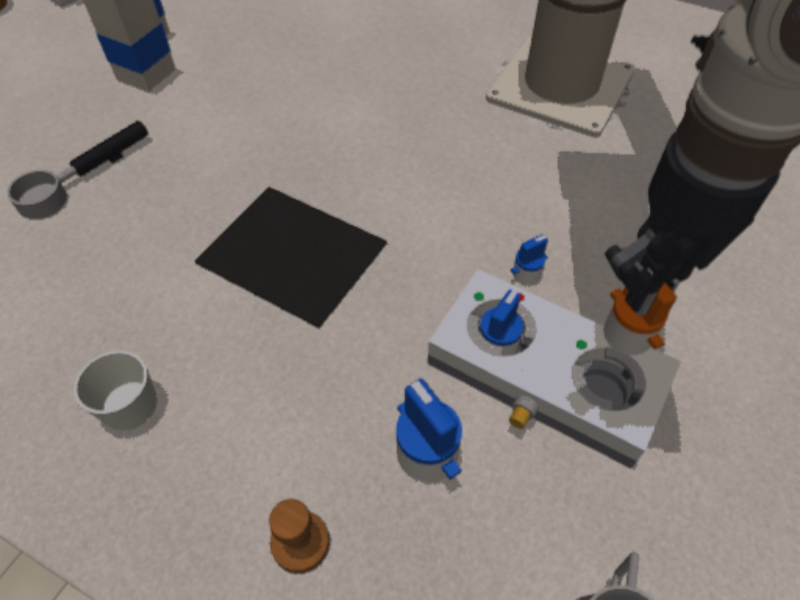

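The cartridge is out and held upright, and its well is empty at (608,380). Carrying it level to the mat.

>>> apply_moves(series=[0, -0.008, -0.012, 0, 0, 0, 0, -0.024, -0.036, 0, 0, 0, 0, -0.044, -0.065, 0, 0, 0, 0, -0.064, -0.095, 0, 0, 0, 0, -0.084, -0.124, 0, 0, 0])

```text
t: 5.75
ee_pos: [0.5131, 0.0804, 0.2054]
eef_rot: [156.3, 89.8, -149.9]
force: [-0.3, 0.1, -2.2]
finger_gap: 0.176
```

>>> apply_moves(series=[0, -0.02, -0.03, 0, 0, 0, 0, -0.04, -0.06, 0, 0, 0, 0, -0.06, -0.089, 0, 0, 0, 0, -0.08, -0.118, 0, 0, 0, 0, -0.1, -0.148, 0, 0, 0])

```text
t: 6.25
ee_pos: [0.5064, -0.0978, 0.2055]
eef_rot: [134.5, 89.8, -171.7]
force: [0.8, -0.4, -1.6]
finger_gap: 0.177
```

```bash
python3 -c "
from g import *
go([.5055,-.191,.18],144.5)"
```

```text
yaw now 143.83 t 6.25 shift [ 0.0255 -0.0543 -0.0757] rv [-0.0117 -0.002  -0.002 ] deg [-0.7 -0.1 -0.1] F [ 0.8 -0.4 -1.6] j [-10.9  17.   -2.1  71.   -0.1 -64.7] gap 0.177
```

>>> apply_moves(series=[0.005, -0.02, -0.027, 0, 0, 0, 0.015, -0.038, -0.053, 0, 0, 0, 0.03, -0.05, -0.07, 0, 0, 0, 0.05, -0.0543, -0.0757, 0, 0, 0, 0.075, -0.0543, -0.0757, 0, 0, 0])

```text
t: 6.75
ee_pos: [0.5061, -0.1912, 0.1306]
eef_rot: [-172.6, 89.9, -118.9]
force: [0.6, -0.0, -1.6]
finger_gap: 0.179
```

>>> apply_moves(series=[0.015, 0, 0, 0, 0, 0, 0.025, 0, 0, 0, 0, 0, 0.03, 0, 0, 0, 0, 0, 0.03, 0, 0, 0, 0, 0, 0.03, 0, 0, 0, 0, 0])

```text
t: 7.25
ee_pos: [0.5077, -0.189, 0.1024]
eef_rot: [-83.1, 89.9, -29.3]
force: [0.5, 0.6, -1.6]
finger_gap: 0.176
```

```bash
python3 -c "
from g import *
go([.5055,-.191,.0795],144.5)"
```

```text
yaw now 143.88 t 7.25 shift [ 0.0229  0.0006 -0.0029] rv [-0.0109  0.0001  0.0011] deg [-0.6  0.   0.1] F [ 0.5  0.6 -1.6] j [-20.4  24.6  -7.5  57.9  -0.  -74.3] gap 0.176
```

>>> apply_moves(series=[0.008, 0, -0.002, 0, 0, 0, 0.014, 0, -0.002, 0, 0, 0, 0.018, 0, -0.002, 0, 0, 0, 0.02, 0, -0.002, 0, 0, 0, 0.02, 0, -0.002, 0, 0, 0])

```text
t: 7.75
ee_pos: [0.5059, -0.1902, 0.0813]
eef_rot: [105.2, 89.9, 159.0]
force: [0.7, 0.3, -1.7]
finger_gap: 0.177
```

>>> apply_moves(series=[0.001, 0, 0, 0, 0, 0, 0.001, 0, 0, 0, 0, 0, 0.001, 0, 0, 0, 0, 0])

```text
t: 8.05
ee_pos: [0.5063, -0.1904, 0.081]
eef_rot: [-80.9, 90.0, -27.0]
force: [0.3, -0.1, -1.5]
finger_gap: 0.18
```

>>> apply_moves(series=[0.001, 0, 0, 0, 0, 0, 0.001, 0, 0, 0, 0, 0, 0.001, 0, 0, 0, 0, 0])

```text
t: 8.35
ee_pos: [0.5061, -0.1904, 0.0798]
eef_rot: [130.6, 90.0, -175.5]
force: [-0.2, 0.2, -1.6]
finger_gap: 0.18
```

>>> apply_moves(series=[0.001, 0, 0, 0, 0, 0, 0.001, 0, 0, 0, 0, 0, 0.001, 0, 0, 0, 0, 0])

```text
t: 8.65
ee_pos: [0.5063, -0.1904, 0.0794]
eef_rot: [-67.0, 90.0, -13.1]
force: [-2.2, 0.2, 3.7]
finger_gap: 0.174
```

>>> apply_moves(series=[0.001, 0, 0, 0, 0, 0, 0.001, 0, 0, 0, 0, 0, 0.001, 0, 0, 0, 0, 0])

```text
t: 8.95
ee_pos: [0.5063, -0.1904, 0.0793]
eef_rot: [-69.3, 89.9, -15.4]
force: [-3.2, 2.1, 10.6]
finger_gap: 0.177
```

The contact force (+10.6 N) shows it is standing on the mat. I'll release, then retreat straight up.

>>> apply_moves(series=[-0.001, 0, 0, 0, 0, 0, -0.001, 0, 0, 0, 0, 0, -0.001, 0, 0, 0, 0, 0, -0.001, 0, 0, 0, 0, 0, -0.001, 0, 0, 0, 0, 0], hand=1)

```text
t: 9.45
ee_pos: [0.5061, -0.1903, 0.0785]
eef_rot: [103.5, 90.0, 157.3]
force: [0.5, -0.5, -0.3]
finger_gap: 0.989
```

>>> apply_moves(series=[-0.01, 0, 0, 0, 0, 0, -0.03, 0, 0, 0, 0, 0, -0.06, 0, 0, 0, 0, 0, -0.1, 0, 0, 0, 0, 0, -0.14, 0, 0, 0, 0, 0])

```text
t: 9.95
ee_pos: [0.5057, -0.1902, 0.2206]
eef_rot: [106.3, 90.0, 160.1]
force: [0.8, -1.7, 0.2]
finger_gap: 1.0
```

```bash
cat > f.py <<'E'
from h import *
s=env.sense();print(s['t'],s['ee_pos'],s['force'].round(1),s['finger_gap'])
img=snap('scene')[0]; snap('top'); cv2.imwrite('pics/fin.png',cv2.resize(img,(800,600)))
for n in('scene','top'):
    p,d,W=cloud(n); hsv=cv2.cvtColor(p,cv2.COLOR_BGR2HSV).astype(int); x,y,z=W[...,0],W[...,1],W[...,2]
    b=(d>0)&(np.hypot(x-.5055,y+.191)<.05)&(hsv[...,0]<18)&(hsv[...,1]>140)
    if b.sum(): rep(n+' bartop',W[b],.083,.1); rep(n+' cap',W[b],.045,.058)
    b=(d>0)&(x>.47)&(x<.57)&(y>.05)&(y<.16)&(hsv[...,0]>105)&(hsv[...,0]<130)&(hsv[...,1]>120)
    if b.sum(): rep(n+' blue',W[b],.086,.1)
E
python3 f.py
```

```text
9.95 [ 0.50574683 -0.19021494  0.22058261] [ 0.8 -1.7  0.2] 0.999557798809513
scene bartop 147 mean [ 0.5103 -0.1864  0.0906] z95 [0.0847 0.0912 0.0934] rect [ 506.9 -189.8] [45. 16.] 53.6
scene cap 248 mean [ 0.5112 -0.1877  0.0517] z95 [0.0474 0.0519 0.0543] rect [ 507.8 -189.3] [45.7 47.4] 39.5
scene blue 182 mean [0.5203 0.108  0.0927] z95 [0.0879 0.0933 0.0949] rect [515.8 107.5] [16.5 42.2] 84.0
top bartop 142 mean [ 0.5083 -0.1849  0.091 ] z95 [0.0871 0.0915 0.0932] rect [ 505.1 -190.8] [42.9 16.1] 53.6
top cap 190 mean [ 0.504  -0.1853  0.0521] z95 [0.0496 0.0521 0.0549] rect [ 508.5 -186.6] [35.5 47.4] 54.9
top blue 160 mean [0.514  0.1059 0.0934] z95 [0.0895 0.0936 0.0961] rect [512.3 106.9] [16.3 42.2] 85.2
```

View pics/fin.png

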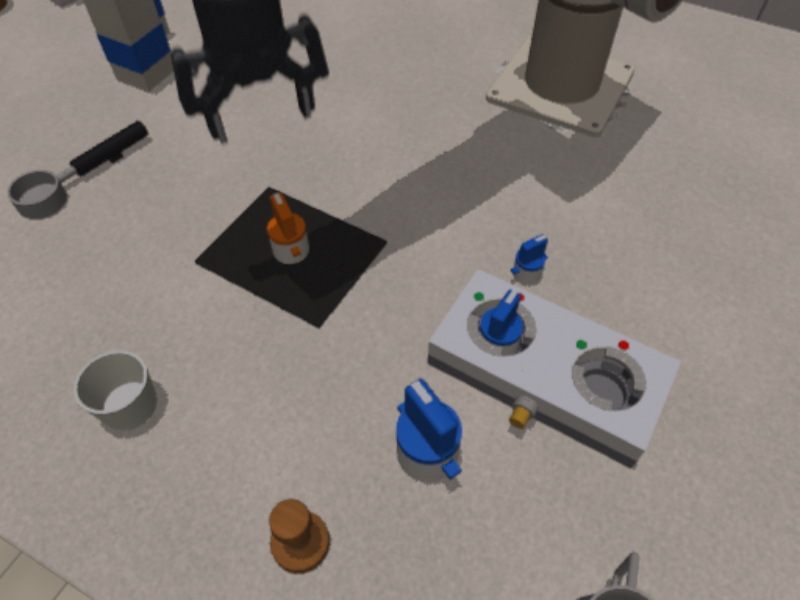

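The cartridge stands upright in the middle of the mat at (288,240). Its bar centre is within about 2 mm of the measured mat centre and its top is at z ≈ 0.092, as expected. The blue cartridge is unchanged and the gripper is well clear, so I'm handing in.

```bash
python3 -c "
from rig import env
print(env.close_job())"
```

```text
the job is handed in; nothing more can be done
None
```

The spent orange-handled cartridge is standing upright in the middle of the black mat, and I handed the job in at about 10 s of the 42 s limit. I gripped it by the handle bar, turned it about 57° anticlockwise, lifted it straight out, carried it level and lowered it until it touched the mat. Then I let go and backed the gripper straight up.

- **Placement:** the bar centre measures (0.505–0.507, −0.190 to −0.191) against a mat centre of about (0.5055, −0.191). The bar top is at z ≈ 0.092, as expected for an upright cartridge.
- **Blue cartridge:** its position and angle measure the same as before, within about 1° (camera noise), so it is still locked in its well.
- **Forces:** the highest reading I saw was about 11 N, when the cartridge touched the mat.
- **Disagreements:** the two cameras differed by 2–3 mm, and I used values between them. The top camera's reading of the round cap was about 4 mm off, probably because the handle partly hides it. I gripped about 3.5 mm higher on the bar than planned and allowed for that when setting down. No checks failed.

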